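Give the blue line a burst of mist

TASK

Start a burst of mist on the blue line: with the fingertips push the pump's orange-tipped lever fully over to its other side to switch the pump on, then gently press the blue button on its remote all the way down, let it spring back up and draw clear. Leave the remotes lying where they are, press no other button, and do not pick up or disturb anything else on the bench.

Things in the scene. Friction and masses are not known exactly. Their poses are not given: they have to be found in the camera images.
- pump: Mist pump: green painted box fixed to the bench, 140 x 110 x 70 mm (x, y, z of its own axes), brass pipe stubs at its +x end. Origin at the centre of its underside. On the middle of its top stands a grey block 70 x 50 x 25 mm with a toggle lever; the lever's pivot is on the box's vertical centre line, 92 mm above the bench. The lever swings in the plane of the pump's own x and z axes, from leaning to the pump's -x (off) to leaning to its +x (on).
- pump_lever_tip (a point): Centre of the orange ball, 26 mm in diameter, at the end of the pump's steel lever (rod 10 mm thick, ball centre 90 mm from the pivot; 171 mm above the bench at either end of the swing, 182 mm when upright).
- pump_lever (a joint): Angle of the pump lever in rad: 0 = leaning 0.5 rad to the pump's -x (off); 1.0 = against its stop, leaning 0.5 rad to the pump's +x (on). Starts near 0, moves with about 1 N at the ball and stays where it is left.
- blue_remote: Wireless remote of the blue mist line: loose grey box 70 x 90 x 30 mm (x, y, z of its own axes), about 0.4 kg, lying on the bench, with a black strip by its +x edge and one blue push button on top. Origin at the centre of its underside.
- blue_button_top (a point): Centre of the top face of the blue push button: a round cap 36 mm in diameter in a black collar 52 mm wide, 52 mm above the bench when up, 10 mm proud of the collar. It goes straight down 6 mm.
- blue_button (a joint): Travel of the blue push button in m: 0 = up, 0.006 = fully down. A spring returns it: 1.5 N to start it moving, 5 N fully down.
- red_remote: Wireless remote of the red mist line: loose grey box 70 x 90 x 30 mm (x, y, z of its own axes), about 0.4 kg, lying on the bench, with a black strip by its +x edge and one red push button on top. Origin at the centre of its underside.
- red_button (a joint): Travel of the red push button in m: 0 = up, 0.006 = fully down. A spring returns it: 1.5 N to start it moving, 5 N fully down.
- yellow_remote: Wireless remote of the yellow mist line: loose grey box 70 x 90 x 30 mm (x, y, z of its own axes), about 0.4 kg, lying on the bench, with a black strip by its +x edge and one yellow push button on top. Origin at the centre of its underside.
- yellow_button (a joint): Travel of the yellow push button in m: 0 = up, 0.006 = fully down. A spring returns it: 1.5 N to start it moving, 5 N fully down.
- white_remote: Wireless remote of the white mist line: loose grey box 70 x 90 x 30 mm (x, y, z of its own axes), about 0.4 kg, lying on the bench, with a black strip by its +x edge and one white push button on top. Origin at the centre of its underside.
- white_button (a joint): Travel of the white push button in m: 0 = up, 0.006 = fully down. A spring returns it: 1.5 N to start it moving, 5 N fully down.
- pot_a: Loose succulent in a terracotta pot, 90 mm across, 95 mm high overall, origin at the centre of its underside.
- pot_b: Loose succulent in a terracotta pot, 90 mm across, 95 mm high overall, origin at the centre of its underside.
- watering_can: Small red watering can, loose, 104 mm across its body and 125 mm high, spout along its +x, handle at -x, about 200 mm long overall. Origin at the centre of the body's underside.
- trowel: Loose hand trowel, 250 mm long along its x, wooden handle towards -x, steel blade towards +x, 26 mm high. Origin near mid-length, on its underside.
There are look-alikes about, which are no part of the job. What is shaped like the red_remote but pink is not meant.

How it is judged (in metres and radians):
On the way, in this order (a step that is already met when the one before it is completed fails the run):
1. the pump lever is pushed fully over to on (0.85 of 1.0 rad or more) (value of joint pump_lever above 0.85 rad), for 0.1 s.
2. the blue button is pressed down (4.5 of 6 mm or more) (value of joint blue_button above 0.0045 m), for 0.05 s.
3. the blue button is back up (value of joint blue_button below 0.001 m), for 0.1 s.
At the end, for the whole second after the job is handed in: The pump lever rests at 0.85 rad or more; all four buttons are up (within 1 mm); the four remotes, two pots, watering can and trowel lie still and upright within 20 mm of where they began (value of joint pump_lever above 0.85 rad and value of joint each of blue_button, red_button, yellow_button, white_button below 0.001 m and distance of each of blue_remote, red_remote, yellow_remote, white_remote, pot_a, pot_b, watering_can, trowel from where it was at the start of the episode below 0.02 m and angle between each of blue_remote, red_remote, yellow_remote, white_remote, pot_a, pot_b, watering_can, trowel's own z axis and vertical below 0.15 rad and linear speed of each of blue_remote, red_remote, yellow_remote, white_remote, pot_a, pot_b, watering_can, trowel below 0.02 m/s); the robot touches nothing.
It fails at once if the blue button is pressed (over 3 mm) before the pump is on (lever under 0.7 rad) (value of joint blue_button above 0.003 m and value of joint pump_lever below 0.7 rad).
It fails at once if another button is pressed by more than 2 mm (value of joint any of red_button, yellow_button, white_button above 0.002 m).
It fails at once if a remote is picked up (12 mm or more) or tipped over 0.3 rad (height (world z) of any of blue_remote, red_remote, yellow_remote, white_remote above 0.012 m or angle between any of blue_remote, red_remote, yellow_remote, white_remote's own z axis and vertical above 0.3 rad).
It fails at once if a remote, a pot, the watering can or the trowel is moved by more than 20 mm (distance of any of blue_remote, red_remote, yellow_remote, white_remote, pot_a, pot_b, watering_can, trowel from where it was at the start of the episode above 0.02 m).
It fails at once if the blue remote is pressed harder than 40 N (contact force between the fingers and blue_remote above 40 N).
It also fails if it takes over 48 s, if anything falls off the work surface, if the arm or the gripper's body presses on something with over 40 N, if the wrist force passes 120 N, or if a joint passes its speed limit or range.

ROBOT

A 6-joint arm with a two-finger parallel gripper is mounted at the origin on the work surface. World frame = base frame: x ahead of the robot, y to its left, z up, the work surface at z = 0. Lengths are in mm, angles in rad, forces in N, time in s.
With the tool pointing down it reaches from about 225 to 875 mm from the base axis. Payload 3.4 kg.
Tool frame: the origin (TCP) lies at the very end of the fingers, on their centre line; the grasp point (between the pads) lies env.hold_point_z behind it (env.hold_point_z is the distance from the TCP to the grasp point, in mm); z points along the fingers, y is the line along which they close (so a half turn about z gives the same grasp; the last joint's range is limited). The gripper opens to 85 mm and grips with 20 to 120 N. Pads are 22 mm wide; open, the fingers measure 114 mm over their backs; the gripper's body (76 mm by 85 mm) begins 54 mm behind the grasp point. The pads swing forward as they close: fully open they stand 13 mm farther back than shut.
Start: joints at [1.079, 0.276, 1.505, -0, 1.361, -0.121], TCP at [208.378, 535.952, 199.828] pointing down, gripper open.
Joint ranges: [-2.89, 2.89], [-0.75, 2.08], [0.22, 2.7], [-1.18, 4.32], [0.11, 2.71], [-2.7, 2.7]. Speed limits (rad/s): [2.57, 2.57, 3.14, 3.14, 3.14, 3.14].

INTERFACE

Orientations are given as a 3x3 rotation matrix whose columns are the frame's x, y, z axes.
In Python, from bench import status, optics, ticket, env gives the robot as it stands.
- The arm moves only by the tool carry_out, never from a script. Its argument "moves" is a list of rows, each an object with "travel": the shift along the tool's x, y, z in m, a list of three; "spin": the turn about the tool's z in degrees; "fingers": the closure, from 0 (fully open) to 1 (shut). In form: [{"travel": [x, y, z], "spin": spin, "fingers": fingers}, ...]. A call has 1 to 10 rows; each row is the pose to reach, as a shift and turn from the pose commanded when the call began, along the tool's axes at that moment; what a row does not reach only later rows make up. A row lasts 1/8 s, in which the tool goes at most 62.5 mm and 10.7 degrees, less where a joint would pass 70% of its speed; a pose out of reach is approached as far as the arm can. A call with a gripper value outside its range is refused whole. The fingers move at their own pace and stop on an object; "grip_force" is the grip in N (left out, the last holds). Time passes only in rows, so rows that repeat a pose let the fingers close. It gives the time, the measured TCP pose, the force, the opening and the grip force at its end, in the units of the state.
- status.get_state(): the state, without advancing time (a new reading comes with each control period).
- optics.snapshot(name): name is "scene" or "top" or "wrist"; returns the picture (400x640x3 uint8, red, green, blue); there is no depth.
- optics.camera_info(name): a dict with "mtx" (3x3 intrinsics, pixels), "extrinsics" (4x4, takes a point from world to camera coordinates). Camera axes: x right, y down, z forward; pixel columns grow to the right and rows downward; lengths in mm; the calibration is good to about 2 mm. The wrist camera is an equidistant fisheye: a pixel r from the principal point sees the ray r / f radians off the axis. A picture is of the moment at which its call begins: read the wrist's pose just before it. camera_info takes no time and is no camera call; for the wrist camera it gives the pose at the moment of the call.
- ticket.sign_off(): hands the job in; it is judged then, once.
The state is a dict: "time_s": time; "joint_pos": joint angles; "qvel": joint speeds; "tau": joint torques, N m; "eef_pos": TCP position; "ee_rot": TCP orientation; "ft_force": force on the tool from outside, world axes, zero at the start; "torque": the same for the moment, N m; "width": finger opening in mm; "gripper_force": force on a finger pad.
Only numpy, scipy, OpenCV 4.12 (cv2) and the standard library are available. Lean on these libraries where they do the work, as an engineer would, in place of code of your own. Each camera call takes 0.05 s, during which the arm holds its last target. There are 200 camera calls.

## Working session

There is one attempt and no reset: what is moved stays moved. The work goes in short steps, Python scripts to look and compute and a tool call to move; the robot and the scene stay as the last step left them, time stands still between calls to the robot, and variables do not carry over. Pictures are saved under pics/ and viewed, at most 10 in all, crops included, and the job is handed in when it is done.

Besides the shell and the picture viewer there is one more tool, called after "Request:" by a JSON object that holds its "method" and its "body", one argument or row to a line. carry_out: Moves the arm, as the interface text tells. Its arguments: {"type":"object","properties":{"moves":{"type":"array"},"grip_force":{"type":"number"}},"required":["moves"]}

```bash
mkdir -p pics
cat > h.py <<'E'
import numpy as np, cv2
from bench import status, optics, ticket, env
def save(n,im): cv2.imwrite(f'pics/{n}.png',im[:,:,::-1])
def ray(name,px):
    c=optics.camera_info(name);K=np.array(c['mtx']);T=np.array(c['extrinsics']);R=T[:3,:3]
    d=np.linalg.inv(K)@[px[0],px[1],1]
    return -R.T@T[:3,3], R.T@d
def onplane(name,px,z):
    o,d=ray(name,px); return o+d*(z-o[2])/d[2]
def proj(name,p):
    c=optics.camera_info(name);K=np.array(c['mtx']);T=np.array(c['extrinsics'])
    q=K@(T[:3,:3]@np.array(p)+T[:3,3]); return q[:2]/q[2]
E
python3 - <<'E'
from h import *
a=optics.snapshot('scene');b=optics.snapshot('top')
save('s0',a);save('t0',b)
print(status.get_state());print(env.hold_point_z)
for n in('scene','top'):print(optics.camera_info(n))
E
```

```text
{'time_s': 0.1, 'joint_pos': array([ 1.07900606e+00,  2.76536992e-01,  1.50595428e+00,  3.45427060e-05,
        1.36068909e+00, -1.20989507e-01]), 'qvel': array([ 0.00015612, -0.0024152 , -0.00243956,  0.0010346 ,  0.00018958,
        0.00073513]), 'tau': array([ 1.24466776e-03, -4.17699945e+01, -2.46404600e+01,  1.89535172e-04,
        5.82377339e-03,  5.78336824e-06]), 'eef_pos': array([208.1131347 , 535.49397773, 199.04407765]), 'ee_rot': array([[-9.32034772e-01,  3.62368012e-01, -7.79499734e-04],
       [ 3.62368780e-01,  9.32033772e-01, -1.38358903e-03],
       [ 2.25151673e-04, -1.57201945e-03, -9.99998739e-01]]), 'ft_force': array([0.9114698 , 0.1586549 , 0.62553267]), 'torque': array([0.00078454, 0.0235124 , 0.01161477]), 'gripper_force': 0.0, 'width': 85.34403989426286}
18.700000000000003
{'mtx': array([[426.93412296,   0.        , 319.94753068],
       [  0.        , 426.93412296, 208.04606381],
       [  0.        ,   0.        ,   1.        ]]), 'extrinsics': array([[-1.39554031e-02,  9.99897138e-01,  3.31048979e-03,
         6.16141937e+01],
       [ 7.56171239e-01,  1.27198713e-02, -6.54250152e-01,
        -3.56769183e+02],
       [-6.54224964e-01, -6.62702746e-03, -7.56270969e-01,
         1.64036419e+03],
       [ 0.00000000e+00,  0.00000000e+00,  0.00000000e+00,
         1.00000000e+00]])}
{'mtx': array([[418.3660397 ,   0.        , 327.15194245],
       [  0.        , 418.3660397 , 199.33283648],
       [  0.        ,   0.        ,   1.        ]]), 'extrinsics': array([[ 2.41450616e-02, -9.99501204e-01,  2.03558267e-02,
        -7.65268533e+01],
       [-9.88049520e-01, -2.69591808e-02, -1.51760830e-01,
         5.83509421e+02],
       [ 1.52233909e-01, -1.64482902e-02, -9.88207615e-01,
         1.25103252e+03],
       [ 0.00000000e+00,  0.00000000e+00,  0.00000000e+00,
         1.00000000e+00]])}
```

View pics/s0.png

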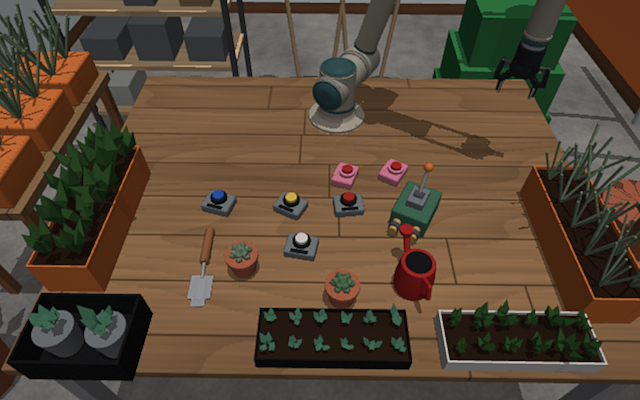

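View pics/t0.png

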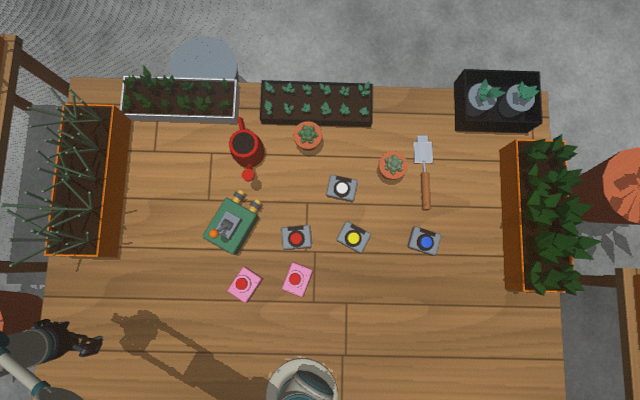

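The only blue remote is at scene (219,201) and top (426,241). The pink ones are decoys with red buttons. The orange lever tip is at scene (428,167) and top (213,234), and the pump's brass stubs (+x) point away from the robot. I'll measure and confirm with one crop.

Run:
```python
from h import *
a=cv2.imread('pics/s0.png');b=cv2.imread('pics/t0.png')
def blob(im,lo,hi,roi):
    x0,y0,x1,y1=roi
    m=cv2.inRange(cv2.cvtColor(im[y0:y1,x0:x1],cv2.COLOR_BGR2HSV),lo,hi)
    n,l,s,c=cv2.connectedComponentsWithStats(m);i=1+np.argmax(s[1:,4]);return c[i]+[x0,y0],s[i],(l==i)
B=((105,120,60),(130,255,255));O=((5,150,120),(18,255,255));G=((60,60,30),(90,255,255))
def tri(p,q):
    o1,d1=ray('scene',p);o2,d2=ray('top',q);d1/=np.linalg.norm(d1);d2/=np.linalg.norm(d2)
    t=np.linalg.lstsq(np.c_[d1,-d2],o2-o1,rcond=None)[0];u,v=o1+t[0]*d1,o2+t[1]*d2
    return (u+v)/2,np.linalg.norm(u-v)
for nm,C,ra,rb in(('blue',B,(195,180,245,220),(405,225,450,260)),('ball',O,(415,155,445,178),(200,222,225,245))):
    p,s1,_=blob(a,*C,ra);q,s2,_=blob(b,*C,rb)
    print(nm,p,s1[4],q,s2[4],tri(p,q))
    if nm=='blue':print(onplane('scene',p,50),onplane('top',q,50))
    else: print(onplane('scene',p,171),onplane('top',q,171))
# pump box top corners in top view
c,s,m=blob(b,*G,(190,180,275,265))
r=cv2.minAreaRect(cv2.findContours(m.astype(np.uint8),0,2)[0][0]);print(c,r)
bp=cv2.boxPoints(r)+s[:2]+0
# offset roi
bp=cv2.boxPoints(r)+[190,180];print(np.array([onplane('top',x,70)[:2] for x in bp]).round(0))
cr=[cv2.resize(b[170:270,195:275],None,fx=4,fy=4,interpolation=2),cv2.resize(b[200:300,390:470],None,fx=4,fy=4,interpolation=2)]
cv2.imwrite('pics/c0.png',np.hstack(cr))
```

```text
blue [217.68421053 194.56842105] 95 [425.93577982 241.66972477] 109 (array([ 462.32032387, -367.94159711,   44.85283093]), np.float64(0.6526445110344246))
[ 466.98709435 -366.56069866   50.        ] [ 461.99130967 -366.29076461   50.        ]
ball [428.62745098 165.82352941] 51 [213.171875 233.21875 ] 64 (array([462.98408813, 250.0857834 , 176.37426721]), np.float64(0.5658347319026007))
[457.2350251  252.30283599 171.        ] [463.30464483 251.15031222 171.        ]
[230.50864422 225.01546861] ((38.98457336425781, 45.226226806640625), (35.49140930175781, 46.443050384521484), 30.465543746948242)
[[460. 309.]
 [583. 247.]
 [530. 152.]
 [409. 216.]]
```

View pics/c0.png

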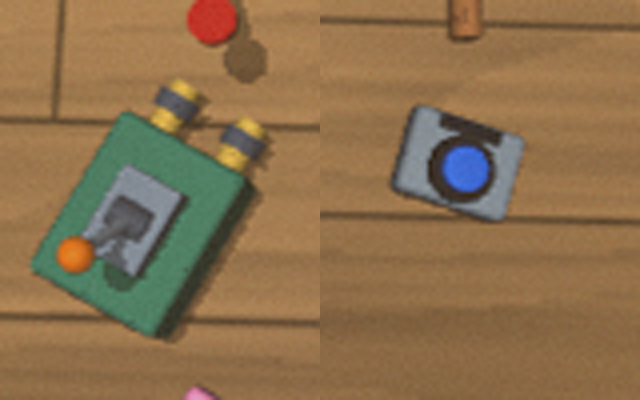

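The crop confirms both: the lever leans to -x (away from the stubs), and the blue remote is unique. Pump centre is about (496,231) with +x about (0.89,-0.45). I'll go behind the ball with the fingers shut.

Request:
{"method": "carry_out", "body": {
  "moves": [
    {"travel":[-0.05,-0.03,0],"spin":2,"fingers":1},
    {"travel":[-0.1,-0.06,0],"spin":5.4,"fingers":1},
    {"travel":[-0.15,-0.09,0],"spin":5.4,"fingers":1},
    {"travel":[-0.2,-0.12,0],"spin":5.4,"fingers":1},
    {"travel":[-0.25,-0.15,0],"spin":5.4,"fingers":1},
    {"travel":[-0.288,-0.171,0.01],"spin":5.4,"fingers":1},
    {"travel":[-0.288,-0.171,0.035],"spin":5.4,"fingers":1},
    {"travel":[-0.288,-0.171,0.035],"spin":5.4,"fingers":1},
    {"travel":[-0.288,-0.171,0.035],"spin":5.4,"fingers":1}
  ]
}}

```text
time_s: 1.23
eef_pos: [414.8, 272.6, 165.2]
ee_rot: [[-0.894, 0.448, 0.0], [0.448, 0.894, 0.0], [-0.0, 0.0, -1.0]]
ft_force: [-0.0, 0.4, 0.7]
width: -0.0
gripper_force: 0.0
```

Run:
```python
from h import *
s=status.get_state();print(s['time_s'],s['eef_pos'],s['ee_rot'].round(3),s['width'],s['ft_force'])
a=optics.snapshot('scene');b=optics.snapshot('top')
a=a[120:270,340:500];b=b[150:300,170:330]
save('c1',np.hstack([cv2.resize(x,None,fx=2.5,fy=2.5) for x in(a,b)]))
```

```text
1.225 [414.84245618 272.62251669 165.2497226 ] [[-0.894  0.448  0.   ]
 [ 0.448  0.894  0.   ]
 [-0.     0.    -1.   ]] -0.04359386069702053 [-0.03438299  0.3946814   0.68506495]
```

View pics/c1.png

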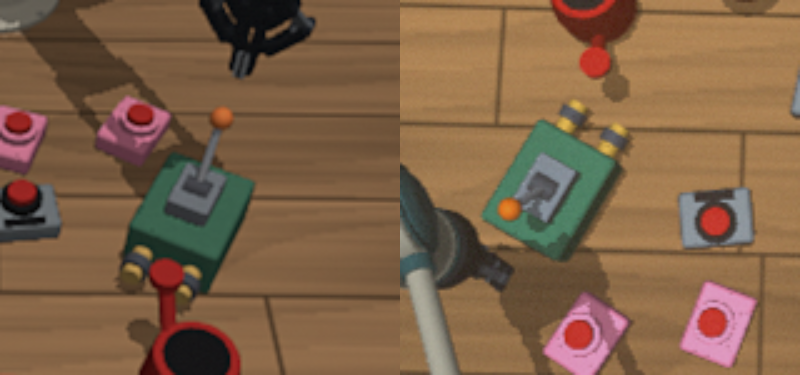

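The tip is in line behind the ball with about a 25 mm gap, so I'll push along pump +x.

Request:
{"method": "carry_out", "body": {
  "moves": [
    {"travel":[-0.02,0,0],"spin":0,"fingers":1},
    {"travel":[-0.035,0,0],"spin":0,"fingers":1},
    {"travel":[-0.05,0,0],"spin":0,"fingers":1},
    {"travel":[-0.065,0,0],"spin":0,"fingers":1},
    {"travel":[-0.08,0,0],"spin":0,"fingers":1},
    {"travel":[-0.092,0,0],"spin":0,"fingers":1},
    {"travel":[-0.102,0,0],"spin":0,"fingers":1},
    {"travel":[-0.108,0,0],"spin":0,"fingers":1},
    {"travel":[-0.108,0,0],"spin":0,"fingers":1}
  ]
}}

```text
time_s: 2.45
eef_pos: [511.6, 223.7, 164.8]
ee_rot: [[-0.894, 0.449, -0.0], [0.449, 0.894, 0.0], [0.0, 0.0, -1.0]]
ft_force: [-0.4, -0.1, 0.6]
width: -0.0
gripper_force: 0.0
```

Run:
```python
from h import *
s=status.get_state();print(s['time_s'],s['eef_pos'],s['ft_force'])
a=optics.snapshot('scene');b=optics.snapshot('top')
x0=[]
for n,im,(u0,v0,u1,v1) in(('scene',a,(390,140,470,230)),('top',b,(195,185,270,260))):
    h=cv2.cvtColor(im[v0:v1,u0:u1],cv2.COLOR_RGB2HSV);m=cv2.inRange(h,(5,150,100),(17,255,255))
    k,l,st,c=cv2.connectedComponentsWithStats(m)
    for i in range(1,k):
        if st[i,4]>8:
            p=c[i]+[u0,v0];q=onplane(n,p,171);print(n,p,st[i,4],q,(q[:2]-[496,231])@[.894,-.448])
a=a[120:270,340:500];b=b[150:300,170:330]
save('c2',np.hstack([cv2.resize(x,None,fx=2.5,fy=2.5) for x in(a,b)]))
```

```text
2.45 [511.56044937 223.69705639 164.7618947 ] [-0.36033153 -0.12485656  0.61978958]
top [216.21428571 232.64285714] 14 [465.09565261 242.94588286 171.        ] -32.98024209115288
```

View pics/c2.png

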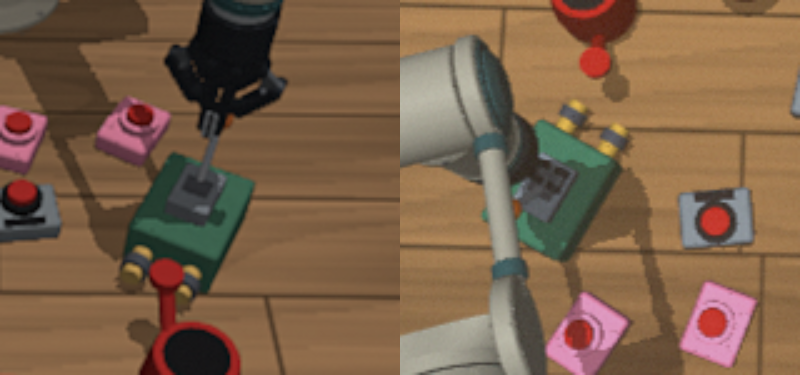

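Run:
```python
from h import *
for p in([511.6,223.7,165],[414.8,272.6,165],[460,250,171],[496,231,182],[534,212,171],[496,231,92]):print(p,proj('scene',p),proj('top',p))
a=optics.snapshot('scene');b=optics.snapshot('wrist')
save('c3',np.hstack([cv2.resize(a[150:210,395:460],(433,400),interpolation=2),b[:,140:500]]))
```

```text
[511.6, 223.7, 165] [420.8344774  180.89006293] [224.7712575  216.23476762]
[414.8, 272.6, 165] [432.98458232 157.32765806] [204.69804414 250.87943241]
[460, 250, 171] [427.96163668 166.48917449] [213.5137369  234.43430088]
[496, 231, 182] [423.81364199 172.54606482] [220.36072979 221.14595805]
[534, 212, 171] [418.08413568 185.17606297] [229.02316513 208.07075733]
[496, 231, 92] [418.03198058 194.68304017] [227.44891765 224.20987453]
```

View pics/c3.png

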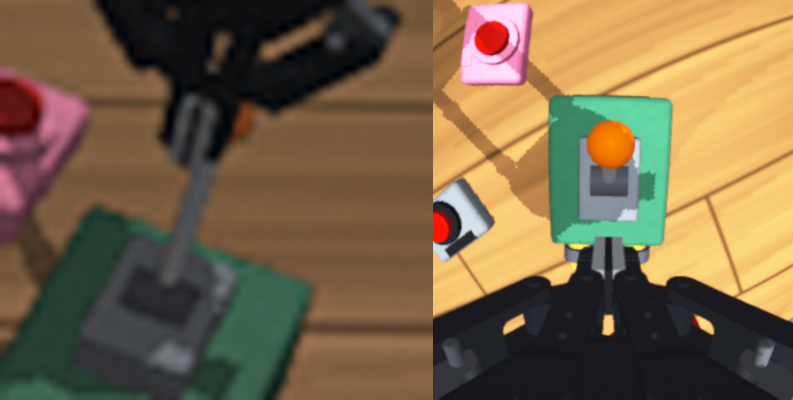

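Run:
```python
from h import *
def tri(p,q):
    o1,d1=ray('scene',p);o2,d2=ray('top',q);d1/=np.linalg.norm(d1);d2/=np.linalg.norm(d2)
    t=np.linalg.lstsq(np.c_[d1,-d2],o2-o1,rcond=None)[0];u,v=o1+t[0]*d1,o2+t[1]*d2
    return (u+v)/2,np.linalg.norm(u-v)
print(tri((436,150.5),(214,260)), tri((436,150.5),(212,262)))
print(proj('scene',[0,0,0]),proj('top',[0,0,0]),status.get_state()['joint_pos'])
c=optics.camera_info('wrist');print(c);T=np.array(c['extrinsics']);K=np.array(c['mtx'])
print('cam pos',-T[:3,:3].T@T[:3,3])
def fish(p):
    q=T[:3,:3]@np.array(p)+T[:3,3];th=np.arctan2(np.hypot(*q[:2]),q[2]);return K[:2,2]+K[0,0]*th*q[:2]/np.hypot(*q[:2])
for p in([511.6,223.7,165],[460,250,171],[496,231,95],[418,220,70],[583,247,70]):print(p,fish(p)-[140,0]+[433,0])
```

```text
(array([393.11890814, 264.05859816, 169.85087564]), np.float64(38.39513570223634)) (array([387.25906228, 268.23856754, 164.86557203]), np.float64(34.18078415280069))
[335.9837267  115.19050234] [301.56009251 394.46807195] [ 2.88260564e-01  2.72214112e-01  1.59937057e+00  2.16955078e-04
  1.27015006e+00 -8.17956059e-01]
{'mtx': array([[309.70691629,   0.        , 315.02948628],
       [  0.        , 309.70691629, 199.39902092],
       [  0.        ,   0.        ,   1.        ]]), 'extrinsics': array([[ 4.49364843e-01,  8.93348056e-01,  6.98741697e-04,
        -4.29806593e+02],
       [ 8.60333928e-01, -4.32968744e-01,  2.69004832e-01,
        -3.67942058e+02],
       [ 2.40617477e-01, -1.20280163e-01, -9.63138574e-01,
         2.49185213e+02],
       [ 0.00000000e+00,  0.00000000e+00,  0.00000000e+00,
         1.00000000e+00]])}
cam pos [449.73469092 254.63151133 339.27840541]
[511.6, 223.7, 165] [608.10513427 232.05760777]
[460, 250, 171] [608.69105785 135.72480581]
[496, 231, 95] [607.4191382  179.94533202]
[418, 220, 70] [555.4813747  101.28188755]
[583, 247, 70] [663.02174786 246.73786079]
```

The scene view shows the fingers passed over the ball: the tip appears around row 175, where 181 is expected. The lever hasn't moved, though the sideways line-up is right (wrist columns 608 and 611). I'll go up, back and lower, then push again.

Request:
{"method": "carry_out", "body": {
  "moves": [
    {"travel":[0,0,-0.04],"spin":0,"fingers":1},
    {"travel":[0.05,0,-0.04],"spin":0,"fingers":1},
    {"travel":[0.1,0,-0.04],"spin":0,"fingers":1},
    {"travel":[0.11,0,-0.02],"spin":0,"fingers":1},
    {"travel":[0.11,0,0.025],"spin":0,"fingers":1},
    {"travel":[0.11,0,0.025],"spin":0,"fingers":1},
    {"travel":[0.11,0,0.025],"spin":0,"fingers":1}
  ]
}}

```text
time_s: 3.52
eef_pos: [413.9, 273.6, 141.0]
ee_rot: [[-0.894, 0.448, 0.002], [0.448, 0.894, 0.001], [-0.001, 0.001, -1.0]]
ft_force: [-0.3, -0.3, 0.3]
width: -0.1
gripper_force: 0.0
```

Run:
```python
from h import *
s=status.get_state();print(s['time_s'],s['eef_pos'],s['ft_force'])
a=optics.snapshot('scene');b=optics.snapshot('wrist')
for p in (s['eef_pos'],):print(proj('scene',p)) ; print((proj('scene',s['eef_pos'])-[385,130])*5)
save('c4',np.hstack([cv2.resize(a[130:210,385:465],(400,400),interpolation=2),b[:,140:500]]))
```

```text
3.525 [413.89544493 273.55043055 140.99631557] [-0.31954706 -0.33218608  0.29177001]
[431.60409815 163.17022483]
[233.02049074 165.85112414]
```

View pics/c4.png

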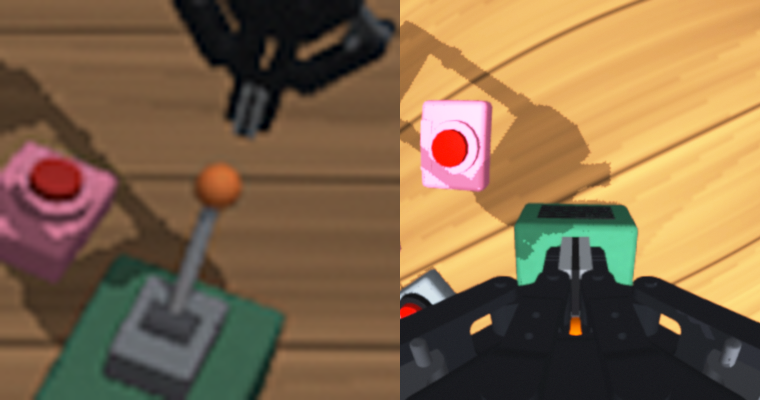

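The tip sits about 20 mm higher than commanded, and the sideways line-up is good. I'll go a little lower and push.

Request:
{"method": "carry_out", "body": {
  "moves": [
    {"travel":[0,0,0.012],"spin":0,"fingers":1},
    {"travel":[-0.02,0,0.012],"spin":0,"fingers":1},
    {"travel":[-0.035,0,0.012],"spin":0,"fingers":1},
    {"travel":[-0.05,0,0.012],"spin":0,"fingers":1},
    {"travel":[-0.065,0,0.012],"spin":0,"fingers":1},
    {"travel":[-0.08,0,0.012],"spin":0,"fingers":1},
    {"travel":[-0.09,0,0.012],"spin":0,"fingers":1},
    {"travel":[-0.1,0,0.012],"spin":0,"fingers":1},
    {"travel":[-0.105,0,0.012],"spin":0,"fingers":1},
    {"travel":[-0.105,0,0.012],"spin":0,"fingers":1}
  ]
}}

```text
time_s: 4.88
eef_pos: [507.3, 225.9, 127.8]
ee_rot: [[-0.894, 0.449, 0.001], [0.449, 0.894, 0.0], [-0.0, 0.0, -1.0]]
ft_force: [-0.5, 0.5, 0.3]
width: -0.1
gripper_force: 0.0
```

Run:
```python
from h import *
s=status.get_state();print(s['time_s'],s['eef_pos'],s['ft_force'])
a=optics.snapshot('scene');b=optics.snapshot('wrist')
save('c5',np.hstack([cv2.resize(a[130:210,385:465],(400,400),interpolation=2),b[:,140:500]]))
```

```text
4.875 [507.34777727 225.90108995 127.84304227] [-0.51388968  0.47940101  0.29018812]
```

View pics/c5.png

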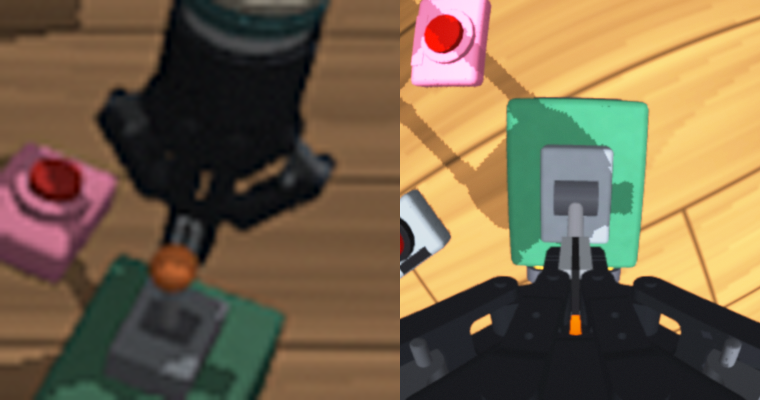

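The lever is almost fully over: the ball is at scene (419.8,183.6) and the stop is expected near (418.5,184.8). I'll push a few mm more.

Request:
{"method": "carry_out", "body": {
  "moves": [
    {"travel":[-0.003,0,0],"spin":0,"fingers":1},
    {"travel":[-0.006,0,0],"spin":0,"fingers":1},
    {"travel":[-0.006,0,0],"spin":0,"fingers":1}
  ]
}}

```text
time_s: 5.35
eef_pos: [512.4, 223.3, 127.8]
ee_rot: [[-0.894, 0.448, 0.0], [0.448, 0.894, -0.0], [-0.0, 0.0, -1.0]]
ft_force: [-0.1, -0.3, -0.1]
width: 0.2
gripper_force: 0.1
```

```bash
cat >> h.py <<'E'
def ball():
    a=optics.snapshot('scene')[150:205,400:450]
    m=cv2.inRange(cv2.cvtColor(a,cv2.COLOR_RGB2HSV),(5,150,80),(18,255,255))
    k,l,st,c=cv2.connectedComponentsWithStats(m);i=1+np.argmax(st[1:,4]);return c[i]+[400,150],st[i,4]
E
python3 - <<'E'
from h import *
s=status.get_state();print(s['time_s'],s['eef_pos'],s['ft_force'],ball())
for t in(.7,.85,1.):print(t,proj('scene',[496+.894*90*np.sin(t-.5),231-.448*90*np.sin(t-.5),92+90*np.cos(t-.5)])+[.66,-.67])
E
```

```text
5.35 [512.44609949 223.27218752 127.81302329] [-0.05452195 -0.34764196 -0.10882872] (array([418.40909091, 184.86363636]), np.int32(66))
0.7 [422.26617735 176.41245161]
0.85 [420.4856569  180.35932697]
1.0 [418.65004494 184.66156023]
```

The lever reads about 1.0 rad. I'll retreat, lift and start toward the blue remote.

Request:
{"method": "carry_out", "body": {
  "moves": [
    {"travel":[0.02,0,0],"spin":0,"fingers":1},
    {"travel":[0.04,0,-0.02],"spin":0,"fingers":1},
    {"travel":[0.04,0,-0.07],"spin":0,"fingers":1},
    {"travel":[0.03,-0.06,-0.08],"spin":0,"fingers":1},
    {"travel":[0.01,-0.115,-0.08],"spin":0,"fingers":1},
    {"travel":[-0.02,-0.165,-0.08],"spin":0,"fingers":1},
    {"travel":[-0.05,-0.215,-0.08],"spin":0,"fingers":1},
    {"travel":[-0.08,-0.265,-0.08],"spin":0,"fingers":1},
    {"travel":[-0.11,-0.315,-0.08],"spin":0,"fingers":1},
    {"travel":[-0.13,-0.365,-0.08],"spin":0,"fingers":1}
  ]
}}

```text
time_s: 6.65
eef_pos: [464.5, -162.1, 207.9]
ee_rot: [[-0.894, 0.448, 0.001], [0.448, 0.894, 0.0], [-0.001, 0.001, -1.0]]
ft_force: [0.9, 0.4, -0.3]
width: 0.2
gripper_force: 0.0
```

Request:
{"method": "carry_out", "body": {
  "moves": [
    {"travel":[-0.02,-0.05,0],"spin":0,"fingers":1},
    {"travel":[-0.045,-0.1,0],"spin":0,"fingers":1},
    {"travel":[-0.07,-0.15,0],"spin":0,"fingers":1},
    {"travel":[-0.091,-0.184,0.03],"spin":0,"fingers":1},
    {"travel":[-0.091,-0.184,0.08],"spin":0,"fingers":1},
    {"travel":[-0.091,-0.184,0.11],"spin":0,"fingers":1},
    {"travel":[-0.091,-0.184,0.11],"spin":0,"fingers":1},
    {"travel":[-0.091,-0.184,0.11],"spin":0,"fingers":1}
  ]
}}

```text
time_s: 7.65
eef_pos: [464.5, -366.4, 99.3]
ee_rot: [[-0.894, 0.448, 0.002], [0.448, 0.894, -0.001], [-0.002, -0.0, -1.0]]
ft_force: [0.7, 0.5, 0.5]
width: -0.2
gripper_force: 0.0
```

Run:
```python
from h import *
s=status.get_state();print(s['time_s'],s['eef_pos'],s['ft_force'],ball())
a=optics.snapshot('scene');b=optics.snapshot('wrist')
print((proj('scene',s['eef_pos'])-[180,150])*5,(proj('scene',[464,-367,52])-[180,150])*5)
c=optics.camera_info('wrist');T=np.array(c['extrinsics']);K=np.array(c['mtx'])
def fish(p):
    q=T[:3,:3]@np.array(p)+T[:3,3];th=np.arctan2(np.hypot(*q[:2]),q[2]);return K[:2,2]+K[0,0]*th*q[:2]/np.hypot(*q[:2])
print(fish(s['eef_pos'])+[260,0],fish([464,-367,52])+[260,0])
save('c6',np.hstack([cv2.resize(a[150:230,180:260],(400,400),interpolation=2),b[:,140:500]]))
```

```text
7.65 [ 464.48234468 -366.44385885   99.25225872] [0.68703527 0.49870568 0.53291699] (array([418.41428571, 184.58571429]), np.int32(70))
[174.54604176 163.32122465] [187.9539313 216.9979445]
[575.75180071 229.89660763] [574.68609118 206.5927761 ]
```

View pics/c6.png

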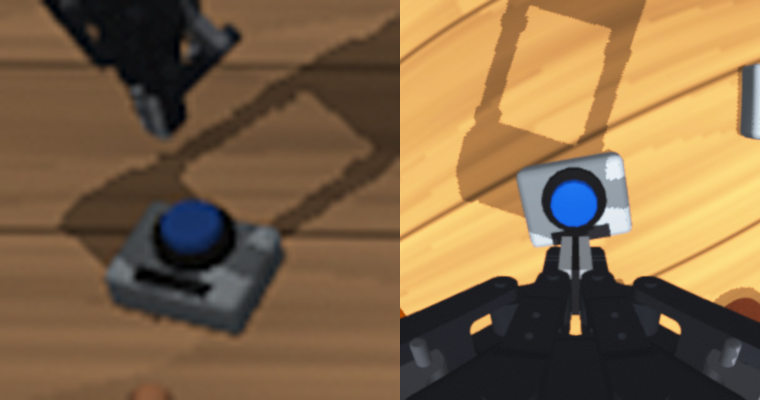

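The button is at wrist (574,203), with (575,207) predicted, so the tool is aligned. I'll descend slowly and watch the force.

Request:
{"method": "carry_out", "body": {
  "moves": [
    {"travel":[0,0,0.02],"spin":0,"fingers":1},
    {"travel":[0,0,0.036],"spin":0,"fingers":1},
    {"travel":[0,0,0.042],"spin":0,"fingers":1},
    {"travel":[0,0,0.044],"spin":0,"fingers":1},
    {"travel":[0,0,0.046],"spin":0,"fingers":1},
    {"travel":[0,0,0.047],"spin":0,"fingers":1},
    {"travel":[0,0,0.047],"spin":0,"fingers":1}
  ]
}}

```text
time_s: 8.68
eef_pos: [463.7, -366.6, 50.9]
ee_rot: [[-0.894, 0.448, 0.0], [0.448, 0.894, -0.0], [-0.0, -0.0, -1.0]]
ft_force: [-0.1, 1.0, 0.2]
width: 0.1
gripper_force: 0.0
```

Request:
{"method": "carry_out", "body": {
  "moves": [
    {"travel":[0,0,0.003],"spin":0,"fingers":1},
    {"travel":[0,0,0.006],"spin":0,"fingers":1},
    {"travel":[0,0,0.006],"spin":0,"fingers":1}
  ]
}}

```text
time_s: 9.05
eef_pos: [463.4, -366.2, 44.4]
ee_rot: [[-0.894, 0.448, -0.001], [0.448, 0.894, 0.001], [0.001, 0.0, -1.0]]
ft_force: [-0.2, 0.4, -0.2]
width: 0.2
gripper_force: 0.0
```

Request:
{"method": "carry_out", "body": {
  "moves": [
    {"travel":[0,0,0.003],"spin":0,"fingers":1},
    {"travel":[0,0,0.006],"spin":0,"fingers":1},
    {"travel":[0,0,0.006],"spin":0,"fingers":1}
  ]
}}

```text
time_s: 9.43
eef_pos: [463.4, -366.3, 38.4]
ee_rot: [[-0.894, 0.448, -0.001], [0.448, 0.894, 0.001], [0.001, 0.0, -1.0]]
ft_force: [-0.4, -0.3, -0.2]
width: -0.4
gripper_force: 0.0
```

No contact yet, which fits the tip being about 20 mm short. I'll continue in 2 mm steps.

Request:
{"method": "carry_out", "body": {
  "moves": [
    {"travel":[0,0,0.002],"spin":0,"fingers":1},
    {"travel":[0,0,0.004],"spin":0,"fingers":1},
    {"travel":[0,0,0.004],"spin":0,"fingers":1}
  ]
}}

```text
time_s: 9.8
eef_pos: [463.5, -366.3, 34.6]
ee_rot: [[-0.894, 0.448, -0.0], [0.448, 0.894, 0.0], [0.0, 0.0, -1.0]]
ft_force: [-0.9, -0.3, 0.2]
width: 0.2
gripper_force: 0.0
```

Request:
{"method": "carry_out", "body": {
  "moves": [
    {"travel":[0,0,0.002],"spin":0,"fingers":1},
    {"travel":[0,0,0.003],"spin":0,"fingers":1},
    {"travel":[0,0,0.003],"spin":0,"fingers":1}
  ]
}}

```text
time_s: 10.18
eef_pos: [463.5, -366.4, 31.7]
ee_rot: [[-0.894, 0.448, -0.0], [0.448, 0.894, 0.0], [0.0, 0.0, -1.0]]
ft_force: [0.5, -0.3, -0.1]
width: 0.2
gripper_force: 0.0
```

Request:
{"method": "carry_out", "body": {
  "moves": [
    {"travel":[0,0,0.002],"spin":0,"fingers":1},
    {"travel":[0,0,0.002],"spin":0,"fingers":1}
  ]
}}

```text
time_s: 10.42
eef_pos: [463.4, -366.3, 29.6]
ee_rot: [[-0.894, 0.448, -0.0], [0.448, 0.894, 0.0], [0.0, 0.0, -1.0]]
ft_force: [-0.3, -0.1, 0.3]
width: -0.1
gripper_force: 0.0
```

Request:
{"method": "carry_out", "body": {
  "moves": [
    {"travel":[0,0,0.002],"spin":0,"fingers":1},
    {"travel":[0,0,0.002],"spin":0,"fingers":1}
  ]
}}

```text
time_s: 10.68
eef_pos: [463.5, -366.3, 27.6]
ee_rot: [[-0.894, 0.448, -0.0], [0.448, 0.894, 0.0], [0.0, 0.0, -1.0]]
ft_force: [-0.0, 0.6, 0.7]
width: -0.1
gripper_force: 0.0
```

Request:
{"method": "carry_out", "body": {
  "moves": [
    {"travel":[0,0,0.002],"spin":0,"fingers":1},
    {"travel":[0,0,0.002],"spin":0,"fingers":1}
  ]
}}

```text
time_s: 10.92
eef_pos: [463.5, -366.4, 25.6]
ee_rot: [[-0.894, 0.448, -0.0], [0.448, 0.894, 0.0], [0.0, 0.0, -1.0]]
ft_force: [0.3, 0.1, -0.0]
width: 0.2
gripper_force: 0.0
```

Run:
```python
from h import *
s=status.get_state();print(s['eef_pos'],s['ft_force'],s['tau'],ball())
a=optics.snapshot('scene');b=optics.snapshot('wrist')
save('c7',np.hstack([cv2.resize(a[160:220,190:250],(400,400),interpolation=2),b[:,140:500]]))
```

```text
[ 463.48254673 -366.3577841    25.58634878] [ 0.32991856  0.06287274 -0.04681798] [-4.84534030e-03 -4.63523304e+01 -1.95316923e+01 -3.25678766e-04
 -1.33929873e-02 -3.63185893e-05] (array([418.41428571, 184.58571429]), np.int32(70))
```

View pics/c7.png

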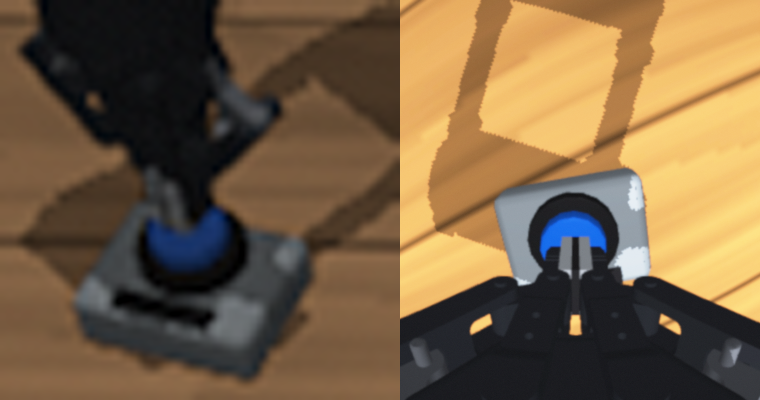

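The fingertips are just above the middle of the blue cap (scene crop about (180,230)). I'll continue down.

Request:
{"method": "carry_out", "body": {
  "moves": [
    {"travel":[0,0,0.002],"spin":0,"fingers":1},
    {"travel":[0,0,0.002],"spin":0,"fingers":1}
  ]
}}

```text
time_s: 11.32
eef_pos: [463.5, -366.3, 23.6]
ee_rot: [[-0.894, 0.448, -0.0], [0.448, 0.894, 0.0], [0.0, 0.0, -1.0]]
ft_force: [-0.1, 0.0, 1.1]
width: -0.1
gripper_force: 0.0
```

Request:
{"method": "carry_out", "body": {
  "moves": [
    {"travel":[0,0,0.002],"spin":0,"fingers":1},
    {"travel":[0,0,0.002],"spin":0,"fingers":1}
  ]
}}

```text
time_s: 11.58
eef_pos: [463.5, -366.4, 21.6]
ee_rot: [[-0.894, 0.448, -0.0], [0.448, 0.894, 0.0], [0.0, 0.0, -1.0]]
ft_force: [0.2, -0.8, -0.2]
width: -0.3
gripper_force: 0.0
```

Request:
{"method": "carry_out", "body": {
  "moves": [
    {"travel":[0,0,0.002],"spin":0,"fingers":1},
    {"travel":[0,0,0.002],"spin":0,"fingers":1}
  ]
}}

```text
time_s: 11.82
eef_pos: [463.7, -366.6, 19.9]
ee_rot: [[-0.894, 0.448, 0.0], [0.448, 0.894, -0.0], [-0.0, -0.0, -1.0]]
ft_force: [-0.1, -0.6, 0.8]
width: 0.3
gripper_force: 0.9
```

Request:
{"method": "carry_out", "body": {
  "moves": [
    {"travel":[0,0,0.002],"spin":0,"fingers":1},
    {"travel":[0,0,0.002],"spin":0,"fingers":1}
  ]
}}

```text
time_s: 12.08
eef_pos: [463.7, -366.6, 17.9]
ee_rot: [[-0.894, 0.448, 0.0], [0.448, 0.894, -0.0], [-0.0, -0.0, -1.0]]
ft_force: [1.0, -0.1, 3.2]
width: 0.0
gripper_force: 1.4
```

Request:
{"method": "carry_out", "body": {
  "moves": [
    {"travel":[0,0,0.002],"spin":0,"fingers":1},
    {"travel":[0,0,0.002],"spin":0,"fingers":1}
  ]
}}

```text
time_s: 12.32
eef_pos: [463.7, -366.6, 15.9]
ee_rot: [[-0.894, 0.448, 0.0], [0.448, 0.894, -0.0], [-0.0, -0.0, -1.0]]
ft_force: [0.1, 1.0, 3.5]
width: 0.0
gripper_force: 2.0
```

Contact: about 3.5 N, part-way down.

Request:
{"method": "carry_out", "body": {
  "moves": [
    {"travel":[0,0,0.002],"spin":0,"fingers":1},
    {"travel":[0,0,0.002],"spin":0,"fingers":1}
  ]
}}

```text
time_s: 12.58
eef_pos: [463.8, -366.6, 14.5]
ee_rot: [[-0.894, 0.448, 0.001], [0.448, 0.894, -0.0], [-0.001, -0.0, -1.0]]
ft_force: [-1.3, 1.3, 8.0]
width: -0.3
gripper_force: 4.1
```

Request:
{"method": "carry_out", "body": {
  "moves": [
    {"travel":[0,0,0.001],"spin":0,"fingers":1},
    {"travel":[0,0,0.001],"spin":0,"fingers":1}
  ]
}}

```text
time_s: 12.82
eef_pos: [463.8, -366.7, 14.4]
ee_rot: [[-0.894, 0.448, 0.001], [0.448, 0.894, -0.001], [-0.001, -0.0, -1.0]]
ft_force: [-2.2, 2.5, 13.8]
width: -0.1
gripper_force: 6.7
```

The button has bottomed out: 13.8 N with no further travel. I'll release it and draw clear.

Request:
{"method": "carry_out", "body": {
  "moves": [
    {"travel":[0,0,-0.005],"spin":0,"fingers":1},
    {"travel":[0,0,-0.015],"spin":0,"fingers":1},
    {"travel":[0,0,-0.04],"spin":0,"fingers":1},
    {"travel":[0,0,-0.09],"spin":0,"fingers":1},
    {"travel":[0,0,-0.12],"spin":0,"fingers":1},
    {"travel":[0,0,-0.12],"spin":0,"fingers":1},
    {"travel":[0,0,-0.12],"spin":0,"fingers":1},
    {"travel":[0,0,-0.12],"spin":0,"fingers":1}
  ]
}}

```text
time_s: 13.82
eef_pos: [462.7, -365.6, 130.9]
ee_rot: [[-0.894, 0.448, -0.002], [0.448, 0.894, 0.003], [0.003, 0.001, -1.0]]
ft_force: [1.0, 0.6, 0.2]
width: 0.1
gripper_force: 0.0
```

Run:
```python
from h import *
s=status.get_state();print(s['time_s'],s['eef_pos'],s['ft_force'],ball())
a=optics.snapshot('scene')[180:220,195:245]
m=cv2.inRange(cv2.cvtColor(a,cv2.COLOR_RGB2HSV),(105,120,60),(130,255,255))
k,l,st,c=cv2.connectedComponentsWithStats(m);i=1+np.argmax(st[1:,4]);print(c[i]+[195,180],st[i,4],'start 217.7,194.6,95')
print(ticket.sign_off())
```

```text
13.825 [ 462.69727151 -365.57365139  130.94445397] [0.99882753 0.62539438 0.1905115 ] (array([418.41428571, 184.58571429]), np.int32(70))
[217.65957447 194.61702128] 94 start 217.7,194.6,95
the job is handed in; nothing more can be done
None
```

The job is handed in, with no verdict shown: the pump lever reads about 1.0 rad (on), and the blue button was pressed to its stop (about 14 N), sprang back, and the remote stayed put; the first lever push passed over the ball, so it took a second, lower one.

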